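# Index the pallet carrier through the scan station

## Robot

A 6-joint arm with a two-finger parallel gripper is mounted at the origin on the work surface. World frame = base frame: x ahead of the robot, y to its left, z up, the work surface at z = 0. Lengths are in m, angles in rad, forces in N, time in s.
With the tool pointing down it reaches from about 0.35 to 0.725 m from the base axis. Payload 4.3 kg.
Tool frame: the origin (TCP) lies midway between the tips of the shut fingers; the grasp point (between the pads) lies ctrl.grasp_offset behind it (ctrl.grasp_offset is the distance from the TCP to the grasp point, in m); y points along the fingers, x is the direction in which the jaws open and shut, and the axes are right-handed (so a half turn about y gives the same grasp; the last joint's range is limited). The gripper opens to 85 mm and grips with 20 to 120 N. Pads are 22 mm wide; open, the fingers measure 114 mm over their backs; the gripper's body (76 mm by 85 mm) begins 54 mm behind the grasp point. The pads swing forward as they close: fully open they stand 13 mm farther back than shut.
Start: joints at [1.192, 0.377, 0.081, 1.274, 0, 1.46], TCP at [0.153, 0.554, 0.231] pointing down, gripper open.
Joint ranges: [-2.72, 2.72], [-0.84, 1.66], [-1.02, 1.22], [-1.77, 2.12], [-1.37, 1.28], [-3.14, 3.14]. Speed limits (rad/s): [2.57, 2.57, 3.14, 3.14, 3.14, 3.14].

## Interface

Orientations are given as a unit quaternion [x, y, z, w].
In Python, from workcell import ctrl gives the robot as it stands.
- The arm moves only by the tool drive_tool, never from a script. Its argument "commands" is a list of rows, each an object of numbers: "tx", "ty", "tz": the shift along the world's x, y, z as a fraction of full scale; "turn": the turn about the world's z as a fraction of full scale; "jaw": the opening, from 0 (shut) to 1 (fully open). A call has exactly 5 rows; each row shifts and turns the pose as measured when the row begins; what a row does not reach is not made up. Full scale, the value 1, is 200 mm for a shift and 180 degrees for a turn. A row lasts 1/10 s, in which the tool goes at most 50 mm and 8.59 degrees, less where a joint would pass 70% of its speed; a pose out of reach is approached as far as the arm can. A call with a number of a shift or a turn outside -1 to 1 is refused whole. A call with a gripper value outside its range is refused whole. The fingers move at their own pace and stop on an object; "squeeze" is the grip in N (left out, the last holds). Time passes only in rows, so rows that do not move let the fingers close, or fill a call up. It gives the time, the measured TCP pose, the force and the opening at its end, in the units of the state.
- ctrl.state(): the state, without advancing time (a new reading comes with each control period).
- ctrl.read_camera(name): name is "scene" or "side" or "wrist"; returns (picture, depth): 480x640x3 uint8, blue, green, red; 480x640 float32, m along the optical axis (not along the pixel's ray), 0 where there is no reading.
- ctrl.get_calibration(name): a dict with "vertical_fov" (degrees; the focal length in pixels is half the picture's height over the tangent of half this angle, whatever the lens; pixels are square), "cx", "cy" (the principal point, pixels), "view" (4x4, takes a point from world to camera coordinates); the wrist camera has in their place "mount" (4x4, takes a point from camera to tool coordinates, whose origin is the TCP and whose axes are the tool frame's). Camera axes: x right, y down, z forward; pixel columns grow to the right and rows downward; lengths in m; the calibration is good to about 2 mm. A picture is of the moment at which its call begins: read the wrist's pose just before it. get_calibration takes no time and is no camera call.
- ctrl.finish_job(): hands the job in, once; it reports no verdict.
The state is a dict: "t": time; "joint_positions": joint angles; "dq": joint speeds; "tau": joint torques, N m; "tool_pos": TCP position; "orientation": TCP orientation; "contact_force": force on the tool from outside, world axes, zero at the start; "torque": the same for the moment, N m; "opening": finger opening in m.
Only numpy, scipy, OpenCV 4.12 (cv2) and the standard library are available. Lean on these libraries where they do the work, as an engineer would, in place of code of your own. Each camera call takes 0.05 s, during which the arm holds its last target. There are 200 camera calls.

## Task

Push the carrier along its slide from the infeed end to the middle station until it clicks into its detent in front of the scanner, then squeeze the scanner's trigger fully and let it go. Then push the carrier on to the last station, so that it rests in the detent there, and leave it. Do not squeeze the trigger while the carrier is anywhere but in the middle detent, and leave the other things on the bench where they are.

Things in the scene. Friction and masses are not known exactly. Their poses are not given: they have to be found in the camera images.
- slide: indexing slide fixed to the bench: aluminium base 100 x 400 x 12 mm, two steel rods 12 mm thick, end blocks 42 mm high. Origin under the middle of the base, at the middle (scan) station; y runs along the rods from infeed to outfeed, z up. A notched strip between the rods has three stations 120 mm apart, each marked by a pair of dark dowel heads on the base
- carrier (a joint): position of the carrier along the slide in m: 0 at the infeed station, 0.12 at the scan station (middle, in front of the scanner window), 0.24 at the outfeed station; end stops at -0.015 and 0.268. A sprung ball under the carrier centres it in a notch from about 4 mm either side; leaving a notch takes about 6 N, sliding between notches 1 to 2 N
- post_top (a point): top centre of the carrier's upright steel push post, 22 mm thick, from 52 to 130 mm above the bench. The carrier is a black plate 90 (across) x 80 mm (along the rods), top at 52 mm; the post stands midway along it, 31 mm from the slide's centre line on the robot's side. A clamped housing on the other side, 90 mm high, comes within 29 mm of the post's axis
- station_scan (a point): scan station: centre of the middle notch, on the slide's centre line, 22 mm above the bench; the carrier's middle (and its post, judged along the slide) must come level with it. Axes as those of the slide
- station_out (a point): outfeed station: centre of the last notch, 120 mm beyond the scan station along the slide's y; the same meaning
- scanner: pistol-shaped scanner clamped on its side in a fixed bracket beyond the slide; origin at the bracket's underside, x points away from its window (which looks along -x at the carrier), z up. Head 106 x 66 mm, 50 to 98 mm above the bench. The grip sticks out level along +y: x = 0 to 34 mm, y = 29 to 128 mm, 59 to 91 mm above the bench (3 mm bigger all round beyond y = 116 mm)
- trigger (a joint): trigger angle in rad: 0 released (its spring returns it), 0.24 fully squeezed, which takes about 7 N at the pad
- trigger_pad (a point): middle of the trigger's pressing face, on its front (-x of the scanner) side, 75 mm above the bench. The trigger is a grey blade 10 mm thick, 18 mm high, 44 mm long along y beside the grip, hinged at its head end 30 mm from this point; squeezed, the pad moves 7 mm towards the grip. Here trigger and grip together measure 55 mm across, 48 mm when squeezed
- grip_back (a point): point on the back face of the grip straight across from the trigger pad (the palm side), 75 mm above the bench; 55 mm from the trigger pad when released
- spare_housing: loose spare gearbox housing, aluminium block 40 x 50 x 30 mm with a round boss 34 mm across and 8 mm high on top, standing beside the slide right of the scanner; origin at the centre of its underside
- screwdriver: loose screwdriver lying on the bench on the robot's side of the slide; origin under its middle
- wrench: loose steel wrench lying on the bench towards the robot, to the right; origin under its middle
- mug: white mug, 80 mm across, 95 mm high, to the left; origin at the centre of its underside
- carton: small cardboard carton 120 x 90 x 60 mm, to the right; origin at the centre of its underside
- oil_can: white plastic bottle, 52 mm across, 130 mm high, far left; origin at the centre of its underside
Things that resemble listed ones, but are neither listed nor needed, are in the scene too. Several things look just like the scanner: the one meant starts farthest to the robot's right.

How it is judged:
On the way, in this order (a step that is already met when the one before it is completed fails the run):
1. the carrier rests in the middle (scan) detent, within 3 mm (value of joint carrier between 0.117 and 0.123 m and velocity of joint carrier between -0.01 and 0.01 m/s), for 0.3 s.
2. the trigger is squeezed (beyond 0.18 rad) with the carrier in the scan detent (value of joint trigger above 0.18 rad and value of joint carrier between 0.116 and 0.124 m), for 0.1 s.
3. the trigger is let go (below 0.04 rad) with the carrier still in the scan detent (value of joint trigger below 0.04 rad and value of joint carrier between 0.116 and 0.124 m), for 0.1 s.
At the end, for the whole second after the job is handed in: The carrier is at rest in the last (outfeed) detent, within 3 mm, and the trigger is released (below 0.04 rad) (value of joint carrier between 0.237 and 0.243 m and velocity of joint carrier between -0.01 and 0.01 m/s and value of joint trigger below 0.04 rad); the robot touches nothing.
It fails at once if the trigger is squeezed (beyond 0.1 rad) while the carrier is more than 6 mm from the scan detent (value of joint trigger above 0.1 rad and not (value of joint carrier between 0.114 and 0.126 m)).
It fails at once if another thing on the bench is shifted by more than 20 mm (distance of any of spare_housing, screwdriver, wrench, mug, carton, oil_can from where it was at the start of the episode above 0.02 m).
It also fails if it takes over 64 s, if anything falls off the work surface, if the arm or the gripper's body presses on something with over 40 N, if the wrist force passes 120 N, or if a joint passes its speed limit or range.

## Working session

There is one attempt and no reset: what is moved stays moved. The work goes in short steps, Python scripts to look and compute and a tool call to move; the robot and the scene stay as the last step left them, time stands still between calls to the robot, and variables do not carry over. Pictures are saved under pics/ and viewed, about 8 in all and at most 12, crops included, and the job is handed in when it is done.

Besides the shell and the picture viewer there is one more tool, called after "Request:" as name([rows], argument=value, ...), one row to a line, values as JSON. drive_tool: Moves the arm, as the interface text tells. Its arguments: {"type":"object","properties":{"commands":{"type":"array"},"squeeze":{"type":"number"}},"required":["commands"]}

```bash
mkdir -p pics; cat > h.py <<'E'
import numpy as np, cv2
from workcell import ctrl
from scipy.spatial.transform import Rotation as R
def cam(n):
    s=ctrl.state(); im,d=ctrl.read_camera(n); c=ctrl.get_calibration(n)
    if n=='wrist':
        T=np.eye(4);T[:3,:3]=R.from_quat(s['orientation']).as_matrix();T[:3,3]=s['tool_pos'];M=T@np.array(c['mount'])
    else: M=np.linalg.inv(np.array(c['view']))
    f=240/np.tan(np.radians(c['vertical_fov'])/2)
    v,u=np.mgrid[:480,:640]
    P=np.stack([(u-c['cx'])/f*d,(v-c['cy'])/f*d,d,np.ones_like(d)],-1)@M.T
    P=P[...,:3]; P[d==0]=np.nan
    np.savez(f'{n}.npz',im=im,P=P); return im,P,s
E
python3 - <<'E'
from h import *
for n in('scene','side'):
    im,P,s=cam(n); cv2.imwrite(f'pics/{n}0.png',im)
    c=ctrl.get_calibration(n); print(n,np.linalg.inv(np.array(c['view'])).round(3).tolist(),[k for k in c])
print(s['t'],s['tool_pos'],s['orientation'],s['opening'],ctrl.grasp_offset)
E
```

```text
scene [[0.272, 0.825, -0.496, 1.112], [0.962, -0.229, 0.146, -0.178], [0.007, -0.517, -0.856, 1.143], [0.0, 0.0, 0.0, 1.0]] ['vertical_fov', 'cx', 'cy', 'view']
side [[-0.996, -0.046, 0.077, 0.411], [-0.089, 0.637, -0.765, 0.961], [-0.013, -0.769, -0.639, 0.919], [0.0, 0.0, 0.0, 1.0]] ['vertical_fov', 'cx', 'cy', 'view']
0.05 [0.15245114 0.55376867 0.23037884] [ 0.56284232  0.4278902  -0.4290957  -0.56213465] 0.08543694927905697 0.0187
```

View pics/scene0.png

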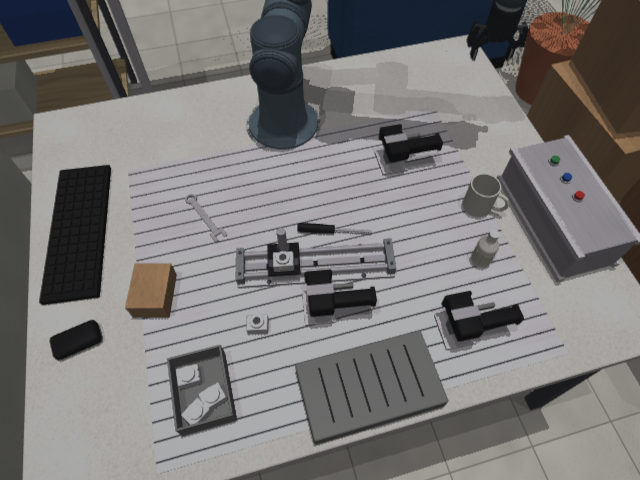

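View pics/side0.png

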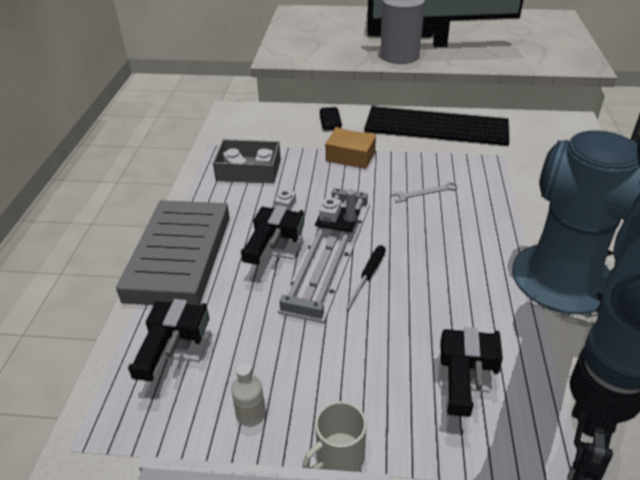

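The scene view shows the slide from (240,265) to (390,255), with the carrier and its post at (282,240) at the left (robot's right) end. The scanner meant is at (335,297), with its trigger at about (345,285). The screwdriver is at (330,229) and the spare housing at (257,322). I'll zoom in and measure.

```bash
python3 - <<'E'
from h import *
a=np.load('scene.npz');im,P=a['im'],a['P']
c=cv2.resize(im[215:345,225:405],None,fx=4.4,fy=4.4,interpolation=cv2.INTER_CUBIC);cv2.imwrite('pics/crop0.png',c)
for n in('scene','side'):
    a=np.load(n+'.npz');im,P=a['im'],a['P'];print(n)
    x,y,z=P[...,0],P[...,1],P[...,2]
    roi=(x>.3)&(x<.75)&(y>-.35)&(y<.25)
    for lo,hi in((.122,.14),(.085,.0995),(.03,.05)):
        m=(roi&(z>lo)&(z<hi)).astype(np.uint8)
        k,l,st,ce=cv2.connectedComponentsWithStats(m)
        for i in range(1,k):
            if st[i,4]>12:
                q=P[l==i]; r=cv2.minAreaRect((q[:,:2]*1000).astype(np.float32))
                print(lo,st[i].tolist(),np.median(q,0).round(3),[np.round(t,0).tolist() for t in r])
E
```

```text
scene
0.122 [276, 228, 10, 10, 68] [ 0.469 -0.107  0.129] [[469.0, -106.0], [20.0, 21.0], 13.0]
0.085 [278, 240, 9, 6, 25] [ 0.476 -0.11   0.092] [[475.0, -106.0], [8.0, 20.0], 1.0]
0.085 [275, 251, 17, 14, 150] [ 0.517 -0.115  0.09 ] [[516.0, -114.0], [39.0, 34.0], 77.0]
0.085 [304, 270, 73, 43, 1536] [ 0.652 -0.036  0.094] [[633.0, -5.0], [158.0, 104.0], 83.0]
0.085 [444, 294, 18, 16, 163] [0.735 0.233 0.096] [[734.0, 233.0], [33.0, 31.0], 88.0]
0.03 [298, 239, 98, 36, 948] [0.539 0.084 0.036] [[530.0, 43.0], [241.0, 92.0], 79.0]
0.03 [236, 248, 63, 34, 541] [ 0.492 -0.208  0.04 ] [[491.0, -154.0], [154.0, 91.0], 79.0]
0.03 [246, 314, 21, 17, 236] [ 0.64  -0.213  0.037] [[638.0, -211.0], [48.0, 38.0], 75.0]
0.03 [200, 349, 19, 9, 62] [ 0.685 -0.328  0.039] [[685.0, -328.0], [3.0, 42.0], 2.0]
0.03 [222, 349, 3, 14, 16] [ 0.697 -0.3    0.041] [[701.0, -300.0], [1.0, 35.0], 90.0]
0.03 [224, 364, 3, 11, 13] [ 0.731 -0.3    0.04 ] [[731.0, -300.0], [28.0, 1.0], 1.0]
side
0.122 [346, 189, 10, 9, 70] [ 0.468 -0.101  0.129] [[468.0, -104.0], [26.0, 21.0], 50.0]
0.085 [323, 198, 14, 11, 120
[... 157 characters left out ...]
0, 206, 64, 51, 1360] [ 0.646 -0.027  0.093] [[632.0, -2.0], [163.0, 103.0], 82.0]
0.085 [186, 303, 22, 15, 193] [0.731 0.237 0.096] [[733.0, 235.0], [33.0, 30.0], 1.0]
0.03 [247, 162, 30, 13, 178] [ 0.712 -0.3    0.039] [[715.0, -322.0], [56.0, 70.0], 90.0]
0.03 [331, 188, 16, 12, 135] [ 0.504 -0.218  0.04 ] [[504.0, -223.0], [37.0, 39.0], 24.0]
0.03 [276, 190, 19, 13, 134] [ 0.636 -0.205  0.036] [[637.0, -209.0], [48.0, 37.0], 65.0]
0.03 [355, 192, 13, 25, 143] [ 0.45  -0.204  0.039] [[446.0, -172.0], [28.0, 107.0], 0.0]
0.03 [279, 223, 75, 91, 1394] [0.535 0.084 0.036] [[528.0, 39.0], [258.0, 90.0], 79.0]
0.03 [278, 238, 7, 5, 26] [ 0.619 -0.035  0.036] [[619.0, -36.0], [9.0, 13.0], 80.0]
```

View pics/crop0.png

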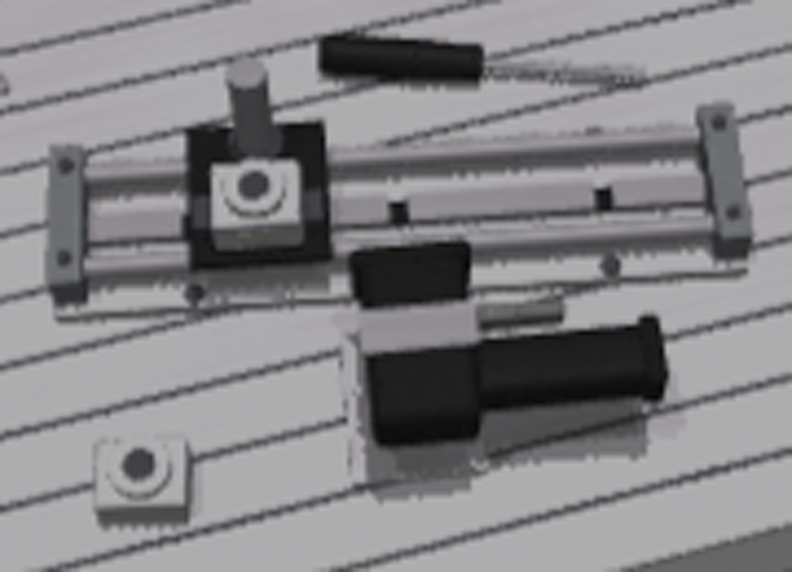

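The crop shows the carrier in the infeed station and the dowel heads of the scan and outfeed stations at crop (400,212) and (604,198). The trigger blade spans crop (478–565, 315) beside the grip (478–665, 360). Next I fit the frames.

```bash
python3 - <<'E'
from h import *
A=[]
for n in('scene','side'):
    a=np.load(n+'.npz');P=a['P'];x,y,z=P[...,0],P[...,1],P[...,2]
    # end block tops
    ends=[]
    for lo,hi in((-.26,-.18),(.10,.26)):
        m=(x>.40)&(x<.60)&(y>lo)&(y<hi)&(z>.038)&(z<.046)
        q=P[m]; r=cv2.minAreaRect((q[:,:2]*1000).astype(np.float32)); print(n,'block',m.sum(),np.round(r[0],1),np.round(r[1],1),r[2]); ends.append(r[0])
    d=np.subtract(ends[1],ends[0]);print('dir deg',np.degrees(np.arctan2(d[1],d[0])),np.linalg.norm(d),'mid',np.mean(ends,0))
    # grip top z~91 and trigger z~84
    m=(x>.56)&(x<.75)&(y>-.1)&(y<.15)&(z>.086)&(z<.0945)
    q=P[m];c=(q[:,:2]*1000).astype(np.float32);r=cv2.minAreaRect(c);print('grip',m.sum(),r)
    m=(x>.56)&(x<.75)&(y>-.1)&(y<.15)&(z>.078)&(z<.0855)
    k,l,st,ce=cv2.connectedComponentsWithStats(m.astype(np.uint8))
    for i in range(1,k):
        if st[i,4]>8:
            q=P[l==i];print(' trig?',st[i].tolist(),q.min(0).round(3),q.max(0).round(3),cv2.minAreaRect((q[:,:2]*1000).astype(np.float32)))
    m=(x>.53)&(x<.75)&(y>-.12)&(y<.15)&(z>.0955)&(z<.101)
    q=P[m];print('head',m.sum(),cv2.minAreaRect((q[:,:2]*1000).astype(np.float32)) if m.sum() else 0)
s=ctrl.state();M=R.from_quat(s['orientation']).as_matrix();print(M.round(3))
E
```

```text
scene block 247 [ 477.1 -213.9] [90.4 54.4] 6.968693256378174
scene block 231 [551.3 136.6] [88.8 68. ] 1.16914963722229
dir deg 78.05957221780447 358.2583383090755 mid [514.19555664 -38.6137619 ]
grip 912 ((632.9226684570312, -4.719123840332031), (157.49095153808594, 104.42086029052734), 82.92398071289062)
 trig? [333, 283, 20, 7, 73] [ 0.616 -0.019  0.078] [0.632 0.026 0.085] ((624.7326049804688, 3.9064693450927734), (45.25608825683594, 12.232242584228516), 80.46990203857422)
 trig? [339, 302, 32, 5, 46] [ 0.67  -0.018  0.078] [0.684 0.053 0.085] ((676.5537109375, 17.24234962463379), (71.96805572509766, 3.578608512878418), 79.80223846435547)
 trig? [309, 310, 25, 5, 36] [ 0.664 -0.088  0.078] [ 0.681 -0.035  0.085] ((675.21337890625, -62.50636291503906), (55.077049255371094, 7.78534460067749), 74.53631591796875)
head 537 ((629.302978515625, -6.091796875), (154.1837921142578, 100.92730712890625), 84.30713653564453)
side block 147 [ 477.5 -218. ] [89.3 40.7] 0.7927496433258057
side block 359 [550.4 144.9] [52.8 89.8] 88.68540954589844
dir deg 78.64803193318917 370.14030741447675 mid [513.92288208 -36.56291199]
grip 873 ((634.5481567382812, -0.48371124267578125), (162.19036865234375, 102.755126953125), 79.63805389404297)
 trig? [258, 216, 46, 38, 216] [ 0.571 -0.068  0.078] [0.651 0.058 0.085] ((617.1807861328125, -10.897392272949219), (144.57388305664062, 51.18711853027344), 45.69273376464844)
 trig? [253, 223, 5, 4, 11] [ 0.669 -0.035  0.079] [ 0.679 -0.027  0.085] ((675.2246704101562, -30.737346649169922), (4.571046352386475, 11.356807708740234), 64.54410552978516)
 trig? [241, 253, 18, 7, 47] [0.649 0.064 0.078] [0.686 0.077 0.085] ((667.6634521484375, 70.5691146850586), (11.305694580078125, 37.80683898925781), 87.52188873291016)
head 365 ((626.8739013671875, -4.214073181152344), (156.8056640625, 99.76263427734375), 84.6256103515625)
[[ 0.266 -0.001 -0.964]
 [ 0.964 -0.002  0.266]
 [-0.002 -1.     0.   ]]
```

Request:
drive_tool([
  {"tx":0.15,"ty":-0.19,"tz":0,"turn":0.025,"jaw":0.5},
  {"tx":0.15,"ty":-0.19,"tz":0,"turn":0,"jaw":0.5},
  {"tx":0.15,"ty":-0.19,"tz":0,"turn":0,"jaw":0.5},
  {"tx":0.15,"ty":-0.19,"tz":0,"turn":0,"jaw":0.5},
  {"tx":0.15,"ty":-0.19,"tz":0,"turn":0,"jaw":0.5},
], squeeze=20)

```text
t: 0.6
tool_pos: [0.3018, 0.3609, 0.227]
orientation: [0.542, 0.453, -0.456, -0.541]
contact_force: [0.9, 1.1, -0.2]
opening: 0.0426
```

```bash
python3 - <<'E'
from h import *
c=ctrl.get_calibration('scene');M=np.linalg.inv(np.array(c['view']));f=240/np.tan(np.radians(c['vertical_fov'])/2)
a=np.load('scene.npz')['P']
for u,v in((315.9,263.2),(362.3,260),(269.5,281.6),(363.6,275.2)):
    d=M[:3,:3]@[(u-c['cx'])/f,(v-c['cy'])/f,1];o=M[:3,3];print((u,v),(o+d*(.014-o[2])/d[2]).round(4),a[int(round(v)),int(round(u))].round(3))
E
```

```text
(315.9, 263.2) [ 0.5133 -0.0319  0.014 ] [ 0.513 -0.032  0.014]
(362.3, 260) [0.5364 0.0861 0.014 ] [0.535 0.086 0.012]
(269.5, 281.6) [ 0.5329 -0.158   0.014 ] [ 0.535 -0.157  0.015]
(363.6, 275.2) [0.5793 0.0757 0.014 ] [0.581 0.076 0.019]
```

Request:
drive_tool([
  {"tx":0.09,"ty":-0.22,"tz":0,"turn":0,"jaw":0.6},
  {"tx":0.09,"ty":-0.22,"tz":0,"turn":0,"jaw":0.6},
  {"tx":0.09,"ty":-0.22,"tz":0,"turn":0,"jaw":0.6},
  {"tx":0.09,"ty":-0.22,"tz":0,"turn":0,"jaw":0.6},
  {"tx":0.09,"ty":-0.22,"tz":0,"turn":0,"jaw":0.6},
])

```text
t: 1.1
tool_pos: [0.3942, 0.1317, 0.2255]
orientation: [0.542, 0.453, -0.457, -0.541]
contact_force: [1.6, 0.2, 0.2]
opening: 0.0513
```

Request:
drive_tool([
  {"tx":0.07,"ty":-0.22,"tz":0,"turn":0,"jaw":0.6},
  {"tx":0.07,"ty":-0.22,"tz":0,"turn":0,"jaw":0.6},
  {"tx":0.07,"ty":-0.22,"tz":0,"turn":0,"jaw":0.6},
  {"tx":0.07,"ty":-0.22,"tz":0,"turn":0,"jaw":0.6},
  {"tx":0,"ty":0,"tz":0,"turn":0,"jaw":0.6},
])

```text
t: 1.6
tool_pos: [0.4517, -0.057, 0.2243]
orientation: [0.544, 0.451, -0.455, -0.543]
contact_force: [-0.5, 0.5, 0.4]
opening: 0.051
```

```bash
cat > m.py <<'E'
from h import *
import sys
im,P,s=cam('wrist');cv2.imwrite(f'pics/w{sys.argv[1]}.png',im)
M=R.from_quat(s['orientation']).as_matrix();print(s['t'],s['tool_pos'].round(4),'jaw deg',np.degrees(np.arctan2(M[1,0],M[0,0])),'q',np.round(s['joint_positions'],2),'F',np.round(s['contact_force'],1),s['opening'])
x,y,z=P[...,0],P[...,1],P[...,2]
E
cat m.py - <<'E' > m1.py
k,l,st,ce=cv2.connectedComponentsWithStats(((z>.12)&(z<.136)&(abs(x-.48)<.1)).astype(np.uint8))
for i in range(1,k):
    if st[i,4]>30:
        q=P[l==i];print(st[i].tolist(),np.median(q,0).round(4),cv2.minAreaRect((q[:,:2]*1000).astype(np.float32)))
E
python3 m1.py 1
```

```text
1.6 [ 0.4517 -0.057   0.2243] jaw deg 79.60953594241445 q [-0.26  0.14 -0.25  1.18 -0.01 -0.08] F [-0.5  0.5  0.4] 0.050989510165284434
[245, 259, 32, 33, 786] [ 0.4652 -0.1052  0.1312] ((466.8837585449219, -106.36991119384766), (20.840559005737305, 21.20478057861328), 36.495967864990234)
```

View pics/w1.png

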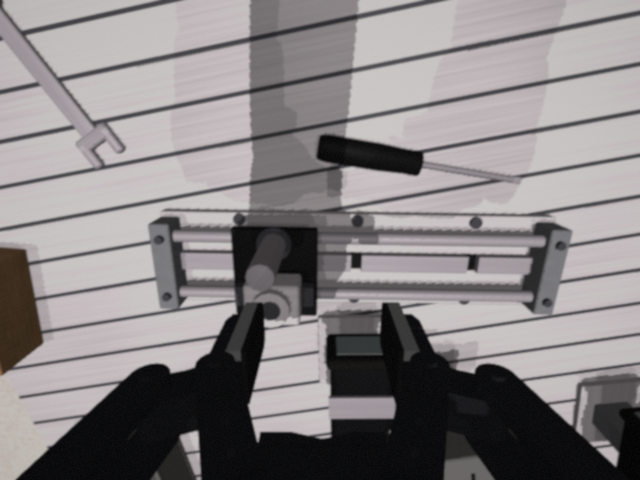

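The wrist view shows the robot-side dowels at (239,219), (358,221) and (476,223), the post top at (261,275) and the carrier at about (275,270), roughly 36 mm past infeed. I'll measure the stations from the dowels here.

```bash
python3 - <<'E'
from h import *
P=np.load('wrist.npz')['P']
D=[np.nanmedian(P[v-2:v+3,u-2:u+3].reshape(-1,3),0) for u,v in((239,219),(358,221),(476,223))]
print(np.round(D,4)); D=np.array(D)[:,:2]; ey=(D[2]-D[0])/np.linalg.norm(D[2]-D[0]); print('dir',np.degrees(np.arctan2(ey[1],ey[0])),np.linalg.norm(D[1]-D[0]),np.linalg.norm(D[2]-D[1]))
ex=np.array([ey[1],-ey[0]]); m=D.mean(0)
p=np.array([.4669,-.1064]); print('carrier s',(p-m)@ey+.12,'x off',(p-m)@ex)
for s in (.12,.24): print(s,'post at',(p+((s-.12)-(p-m)@ey)*ey).round(4))
E
```

```text
[[ 0.4468 -0.1429  0.0166]
 [ 0.4703 -0.0249  0.0164]
 [ 0.4936  0.0919  0.0161]]
dir 78.74363199262005 0.1202568142283482 0.11910861183337661
carrier s 0.03982920124406568 x off 0.012559357234276886
0.12 post at [ 0.4825 -0.0278]
0.24 post at [0.506  0.0899]
```

Request:
drive_tool([
  {"tx":0.075,"ty":-0.22,"tz":0,"turn":-0.005,"jaw":0.6},
  {"tx":0,"ty":-0.02,"tz":0,"turn":0,"jaw":0.6},
  {"tx":0,"ty":0,"tz":-0.1,"turn":0,"jaw":0.6},
  {"tx":0,"ty":0,"tz":-0.1,"turn":0,"jaw":0.6},
  {"tx":0,"ty":0,"tz":0,"turn":0,"jaw":0.6},
])

```text
t: 2.15
tool_pos: [0.464, -0.0985, 0.1823]
orientation: [-0.543, -0.448, 0.452, 0.547]
contact_force: [-0.3, 0.3, 0.1]
opening: 0.051
```

Request:
drive_tool([
  {"tx":0.02,"ty":-0.05,"tz":0,"turn":0,"jaw":0.6},
  {"tx":0,"ty":0,"tz":-0.15,"turn":0,"jaw":0.6},
  {"tx":0,"ty":0,"tz":-0.15,"turn":0,"jaw":0.6},
  {"tx":0,"ty":0,"tz":-0.15,"turn":0,"jaw":0.6},
  {"tx":0,"ty":0,"tz":0,"turn":0,"jaw":0.6},
])

```text
t: 2.65
tool_pos: [0.4718, -0.1077, 0.0953]
orientation: [0.544, 0.451, -0.452, -0.544]
contact_force: [-0.2, -0.3, 0.3]
opening: 0.0511
```

Request:
drive_tool([
  {"tx":-0.02,"ty":0,"tz":0,"turn":0,"jaw":0.35},
  {"tx":-0.01,"ty":0.005,"tz":0,"turn":0,"jaw":0.35},
  {"tx":0,"ty":0,"tz":0,"turn":0,"jaw":0.35},
  {"tx":0,"ty":0,"tz":0,"turn":0,"jaw":0.35},
  {"tx":0,"ty":0,"tz":0,"turn":0,"jaw":0.35},
])

```text
t: 3.15
tool_pos: [0.4698, -0.108, 0.1021]
orientation: [0.547, 0.453, -0.451, -0.54]
contact_force: [0.5, -0.3, 0.6]
opening: 0.03
```

Request:
drive_tool([
  {"tx":0,"ty":0.04,"tz":-0.015,"turn":-0.003,"jaw":0.35},
  {"tx":0.007,"ty":0.04,"tz":0,"turn":0,"jaw":0.35},
  {"tx":0.007,"ty":0.04,"tz":0,"turn":0,"jaw":0.35},
  {"tx":0.007,"ty":0.04,"tz":0,"turn":0,"jaw":0.35},
  {"tx":0.007,"ty":0.04,"tz":0,"turn":0,"jaw":0.35},
])

```text
t: 3.65
tool_pos: [0.4769, -0.0709, 0.1]
orientation: [0.554, 0.447, -0.45, -0.54]
contact_force: [0.1, -6.1, -1.0]
opening: 0.0299
```

Request:
drive_tool([
  {"tx":0.005,"ty":0.03,"tz":0,"turn":0,"jaw":0.35},
  {"tx":0.005,"ty":0.03,"tz":0,"turn":0,"jaw":0.35},
  {"tx":0.005,"ty":0.03,"tz":0,"turn":0,"jaw":0.35},
  {"tx":0.005,"ty":0.03,"tz":0,"turn":0,"jaw":0.35},
  {"tx":0.005,"ty":0.03,"tz":0,"turn":0,"jaw":0.35},
])

```text
t: 4.15
tool_pos: [0.4831, -0.0396, 0.1]
orientation: [0.555, 0.446, -0.451, -0.538]
contact_force: [1.0, -4.8, -1.1]
opening: 0.03
```

Request:
drive_tool([
  {"tx":0.001,"ty":0.014,"tz":0,"turn":0,"jaw":0.35},
  {"tx":0.001,"ty":0.014,"tz":0,"turn":0,"jaw":0.35},
  {"tx":0.001,"ty":0.014,"tz":0,"turn":0,"jaw":0.35},
  {"tx":0,"ty":0.008,"tz":0,"turn":0,"jaw":0.35},
  {"tx":0,"ty":0,"tz":0,"turn":0,"jaw":0.35},
])

```text
t: 4.65
tool_pos: [0.4837, -0.0262, 0.0999]
orientation: [0.554, 0.447, -0.45, -0.539]
contact_force: [0.2, -0.6, -0.2]
opening: 0.0298
```

```bash
sed -i 's/.136/.140/;s/abs(x-.48)<.1/abs(x-.48)<.1)\&(abs(y)<.12/' m1.py; python3 m1.py 2; python3 - <<'E'
from h import *
for n in ('scene','side'):
    im,P,s=cam(n);cv2.imwrite(f'pics/{n}1.png',im[200:330,200:400]);x,y,z=P[...,0],P[...,1],P[...,2]
    m=(x>.42)&(x<.58)&(abs(y+.03)<.07)&(z>.048)&(z<.056);q=P[m];print(n,m.sum(),cv2.minAreaRect((q[:,:2]*1000).astype(np.float32)))
    m=(x>.50)&(x<.56)&(abs(y+.03)<.07)&(z>.085)&(z<.093);q=P[m];print(n,'housing',m.sum(),np.median(q,0),cv2.minAreaRect((q[:,:2]*1000).astype(np.float32)))
E
```

```text
4.65 [ 0.4837 -0.0262  0.0999] jaw deg 78.79407454461004 q [-0.17  0.27 -0.42  0.86 -0.02  0.02] F [ 0.2 -0.6 -0.2] 0.029771773458943156
[243, 315, 99, 84, 4380] [ 0.4765 -0.0329  0.1311] ((480.7327575683594, -35.931941986083984), (35.38071823120117, 23.148406982421875), 80.4615249633789)
[359, 317, 44, 82, 1500] [ 0.4806 -0.0069  0.1318] ((487.40240478515625, -4.228285789489746), (14.0048189163208, 23.445764541625977), 78.22381591796875)
scene 388 ((525.6703491210938, -37.6603889465332), (79.93340301513672, 118.0332260131836), 78.43861389160156)
scene housing 139 [ 0.53243605 -0.03823462  0.08942222] ((531.144775390625, -37.542518615722656), (46.43531799316406, 39.27444839477539), 81.00473022460938)
side 463 ((522.4833374023438, -33.66271209716797), (84.5392074584961, 110.21356201171875), 78.01053619384766)
side housing 143 [ 0.53211747 -0.03457684  0.08933021] ((531.5722045898438, -35.028236389160156), (38.92298889160156, 32.45547866821289), 72.59082794189453)
```

Request:
drive_tool([
  {"tx":0,"ty":0,"tz":0,"turn":0,"jaw":0.6},
  {"tx":0,"ty":0,"tz":0,"turn":0,"jaw":0.6},
  {"tx":0,"ty":0,"tz":0.2,"turn":0,"jaw":0.6},
  {"tx":0,"ty":0,"tz":0.2,"turn":0,"jaw":0.6},
  {"tx":0,"ty":0,"tz":0.2,"turn":0,"jaw":0.6},
])

```text
t: 5.3
tool_pos: [0.4755, -0.0242, 0.216]
orientation: [0.548, 0.444, -0.454, -0.545]
contact_force: [0.9, 0.2, -0.1]
opening: 0.051
```

Request:
drive_tool([
  {"tx":0,"ty":0.15,"tz":0,"turn":-0.045,"jaw":1},
  {"tx":0,"ty":0,"tz":0,"turn":-0.045,"jaw":1},
  {"tx":0,"ty":0,"tz":0,"turn":-0.045,"jaw":1},
  {"tx":0,"ty":0,"tz":0,"turn":-0.045,"jaw":1},
  {"tx":0,"ty":0,"tz":0,"turn":-0.045,"jaw":1},
])

```text
t: 5.8
tool_pos: [0.4799, 0.0069, 0.2239]
orientation: [0.675, 0.22, -0.225, -0.668]
contact_force: [0.1, -0.5, -0.7]
opening: 0.0849
```

```bash
python3 m1.py 3
```

```text
5.8 [0.4799 0.0069 0.2239] jaw deg 36.66520735473341 q [-0.11  0.19 -0.19  1.19 -0.01  0.82] F [ 0.1 -0.5 -0.7] 0.08492264120848408
[283, 266, 30, 32, 771] [ 0.4817 -0.0266  0.1313] ((482.3338317871094, -28.18158531188965), (21.32604217529297, 21.023488998413086), 51.903812408447266)
```

View pics/w3.png

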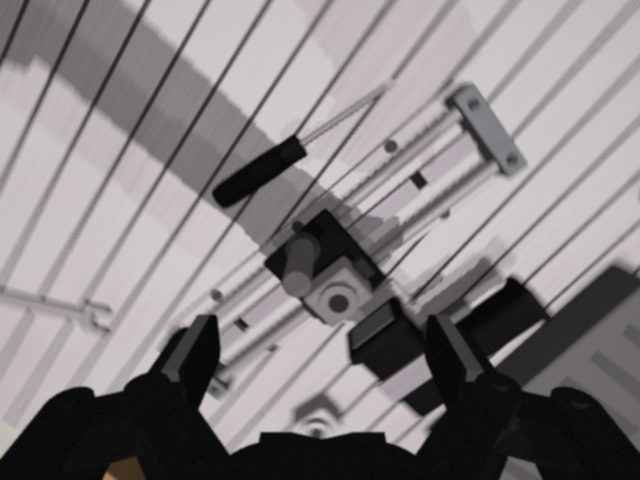

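The carrier's post is at (482.3, −28.2) mm, which matches the scan station within 0.5 mm. The picture shows the carrier by the scanner head, with the grip at about (500,315). Next is the trigger.

Request:
drive_tool([
  {"tx":0.2,"ty":0,"tz":0,"turn":-0.047,"jaw":1},
  {"tx":0.2,"ty":0,"tz":0,"turn":-0.047,"jaw":1},
  {"tx":0.2,"ty":0,"tz":0,"turn":-0.047,"jaw":1},
  {"tx":0.2,"ty":0,"tz":0,"turn":-0.047,"jaw":1},
  {"tx":0,"ty":-0.1,"tz":0,"turn":-0.047,"jaw":1},
])

```text
t: 6.35
tool_pos: [0.64, -0.0106, 0.2195]
orientation: [-0.706, 0.043, -0.031, 0.707]
contact_force: [-0.8, 0.8, 0.0]
opening: 0.0853
```

Request:
drive_tool([
  {"tx":0.05,"ty":-0.15,"tz":0,"turn":-0.03,"jaw":1},
  {"tx":0,"ty":0,"tz":0,"turn":0,"jaw":1},
  {"tx":0,"ty":0,"tz":0,"turn":0,"jaw":1},
  {"tx":0,"ty":0,"tz":0,"turn":0,"jaw":1},
  {"tx":0,"ty":0,"tz":0,"turn":0,"jaw":1},
])

```text
t: 6.85
tool_pos: [0.6505, -0.0422, 0.2164]
orientation: [-0.703, 0.076, -0.061, 0.705]
contact_force: [0.8, -0.2, -0.9]
opening: 0.0856
```

```bash
cat m.py - > m2.py <<'E'
roi=(x>.56)&(x<.75)&(y>-.12)&(y<.15)
for nm,lo,hi in(('trig',.079,.0865),('grip',.0865,.0935)):
    k,l,st,ce=cv2.connectedComponentsWithStats((roi&(z>lo)&(z<hi)).astype(np.uint8))
    for i in range(1,k):
        if st[i,4]>150:
            q=P[l==i];r=cv2.minAreaRect((q[:,:2]*1000).astype(np.float32));print(nm,st[i].tolist(),np.median(q,0).round(4),np.round(r[0],1),np.round(r[1],1),round(r[2],1))
E
python3 m2.py 4
```

```text
6.85 [ 0.6505 -0.0422  0.2164] jaw deg -11.16082728166372 q [-0.16  0.57  0.35  1.37  0.    1.6 ] F [ 0.8 -0.2 -0.9] 0.08557241827117976
trig [234, 147, 70, 69, 976] [6.238e-01 1.000e-04 8.500e-02] [612.4   3.8] [51.6 54.3] 81.1
grip [292, 74, 71, 202, 5799] [0.6603 0.019  0.0922] [659.5  -6. ] [153.9  44.7] 86.0
grip [232, 211, 48, 10, 189] [ 0.6013 -0.0205  0.0912] [599.8 -19.8] [ 5.2 36.1] 72.6
```

View pics/w4.png

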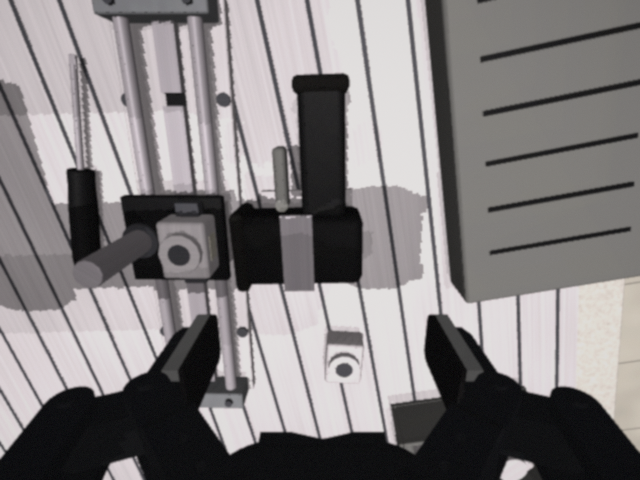

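The view is clear: trigger blade at columns 273–287, rows 147–210; grip at columns 299–347, rows 74–205. The carrier sits in front of the window, and there is no obstacle around the grip.

```bash
python3 - <<'E'
from h import *
P=np.load('wrist.npz')['P']
for n,u,v in(('tipT',280,151),('midT',280,175),('headT',280,203),('gripR',344,150),('gripR2',345,190),('gripL',302,150),('gripL2',303,190),('gend',321,78)):
    print(n,np.nanmedian(P[v-1:v+2,u-1:u+2].reshape(-1,3),0).round(4))
q=P[140:212,268:292].reshape(-1,3);q=q[(q[:,2]>.075)&(q[:,2]<.088)]
print(len(q),[np.round(t,1) for t in cv2.minAreaRect((q[:,:2]*1000).astype(np.float32))])
q=P[100:200,292:360].reshape(-1,3);q=q[(q[:,2]>.086)&(q[:,2]<.097)]
print(len(q),[np.round(t,1) for t in cv2.minAreaRect((q[:,:2]*1000).astype(np.float32))])
E
```

```text
tipT [0.6287 0.0246 0.0857]
midT [0.6245 0.0072 0.0856]
headT [ 0.6198 -0.0135  0.0861]
gripR [0.6752 0.0166 0.0896]
gripR2 [ 0.6709 -0.013   0.0881]
gripL [0.6453 0.0224 0.0912]
gripL2 [ 0.6399 -0.0063  0.0901]
gend [0.6681 0.0664 0.0937]
892 [array([623.9,   2.3]), array([51. , 11.6]), np.float64(79.9)]
4591 [array([659.3,  18.4]), array([71. , 33.7]), np.float64(80.0)]
```

Request:
drive_tool([
  {"tx":-0.01,"ty":0.2,"tz":0,"turn":0.005,"jaw":1},
  {"tx":0,"ty":0.06,"tz":0,"turn":0,"jaw":1},
  {"tx":0,"ty":0,"tz":0,"turn":0,"jaw":1},
  {"tx":0,"ty":0,"tz":-0.15,"turn":0,"jaw":1},
  {"tx":0,"ty":0,"tz":-0.15,"turn":0,"jaw":1},
])

```text
t: 7.4
tool_pos: [0.6513, 0.0123, 0.1622]
orientation: [-0.704, 0.064, -0.058, 0.705]
contact_force: [-0.1, -0.5, -0.0]
opening: 0.0857
```

Request:
drive_tool([
  {"tx":-0.01,"ty":-0.005,"tz":-0.12,"turn":0,"jaw":1},
  {"tx":0,"ty":0,"tz":-0.1,"turn":0,"jaw":1},
  {"tx":0,"ty":0,"tz":0,"turn":0,"jaw":1},
  {"tx":0,"ty":0,"tz":0,"turn":0,"jaw":1},
  {"tx":0,"ty":0,"tz":0,"turn":0,"jaw":1},
])

```text
t: 7.9
tool_pos: [0.6466, 0.0092, 0.1149]
orientation: [-0.704, 0.066, -0.057, 0.704]
contact_force: [-0.3, -0.7, 0.2]
opening: 0.0857
```

Request:
drive_tool([
  {"tx":0.005,"ty":0,"tz":-0.12,"turn":0,"jaw":1},
  {"tx":0,"ty":0,"tz":-0.12,"turn":0,"jaw":1},
  {"tx":0,"ty":0,"tz":-0.1,"turn":0,"jaw":1},
  {"tx":0,"ty":0,"tz":0,"turn":0,"jaw":1},
  {"tx":0,"ty":0,"tz":0,"turn":0,"jaw":1},
])

```text
t: 8.4
tool_pos: [0.655, 0.0078, 0.0549]
orientation: [0.705, -0.06, 0.063, -0.704]
contact_force: [0.8, -1.3, 0.2]
opening: 0.0852
```

Request:
drive_tool([
  {"tx":-0.03,"ty":0.01,"tz":-0.02,"turn":0,"jaw":1},
  {"tx":0,"ty":0,"tz":0,"turn":0,"jaw":1},
  {"tx":0,"ty":0,"tz":0,"turn":0,"jaw":1},
  {"tx":0,"ty":0,"tz":0,"turn":0,"jaw":0.75},
  {"tx":0,"ty":0,"tz":0,"turn":0,"jaw":0.75},
])

```text
t: 8.9
tool_pos: [0.6521, 0.0097, 0.0564]
orientation: [0.705, -0.057, 0.066, -0.704]
contact_force: [-0.5, 0.3, -0.1]
opening: 0.0643
```

Request:
drive_tool([
  {"tx":0,"ty":0,"tz":-0.02,"turn":0,"jaw":0.6},
  {"tx":0,"ty":0,"tz":0,"turn":0,"jaw":0.5},
  {"tx":0,"ty":0,"tz":0,"turn":0,"jaw":0.5},
  {"tx":0,"ty":0,"tz":0,"turn":0,"jaw":0.5},
  {"tx":0,"ty":0,"tz":0,"turn":0,"jaw":0.5},
], squeeze=30)

```text
t: 9.4
tool_pos: [0.6509, 0.0104, 0.0525]
orientation: [-0.704, 0.058, -0.065, 0.705]
contact_force: [0.8, 0.7, 1.0]
opening: 0.0486
```

Request:
drive_tool([
  {"tx":0,"ty":0,"tz":0,"turn":0,"jaw":0.4},
  {"tx":0,"ty":0,"tz":0,"turn":0,"jaw":0.4},
  {"tx":0,"ty":0,"tz":0,"turn":0,"jaw":0.4},
  {"tx":0,"ty":0,"tz":0,"turn":0,"jaw":0.4},
  {"tx":0,"ty":0,"tz":0,"turn":0,"jaw":0.4},
], squeeze=40)

```text
t: 9.9
tool_pos: [0.6509, 0.0104, 0.0525]
orientation: [-0.704, 0.058, -0.065, 0.705]
contact_force: [1.2, 0.7, 1.5]
opening: 0.0485
```

```bash
python3 - <<'E'
from h import *
im,P,s=cam('side');cv2.imwrite('pics/side2.png',cv2.resize(im[150:310,200:400],None,fx=4,fy=3.7,interpolation=cv2.INTER_CUBIC)[:600])
x,y,z=P[...,0],P[...,1],P[...,2]
m=(x>.50)&(x<.56)&(abs(y+.03)<.07)&(z>.085)&(z<.093);q=P[m];print('housing',m.sum(),np.median(q,0))
E
```

```text
housing 144 [ 0.53159671 -0.03311227  0.08958298]
```

View pics/side2.png

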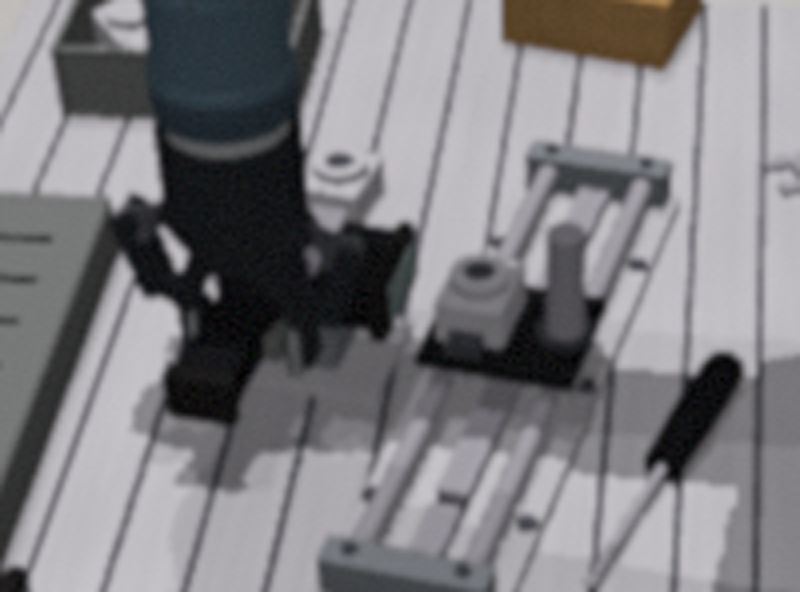

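The side crop shows the fingers closed around the trigger and grip at (280,350), with the carrier undisturbed at the scan station (its dowel at (590,385)). The opening of 48.5 mm means the trigger is squeezed. Now I release it.

Request:
drive_tool([
  {"tx":0,"ty":0,"tz":0,"turn":0,"jaw":0.85},
  {"tx":0,"ty":0,"tz":0,"turn":0,"jaw":0.85},
  {"tx":0,"ty":0,"tz":0,"turn":0,"jaw":0.9},
  {"tx":0,"ty":0,"tz":0,"turn":0,"jaw":0.9},
  {"tx":0,"ty":0,"tz":0,"turn":0,"jaw":0.9},
], squeeze=20)

```text
t: 10.45
tool_pos: [0.6505, 0.0102, 0.0517]
orientation: [-0.704, 0.058, -0.065, 0.705]
contact_force: [-0.4, -0.0, 0.1]
opening: 0.077
```

Request:
drive_tool([
  {"tx":0,"ty":0,"tz":0.12,"turn":0,"jaw":0.9},
  {"tx":0,"ty":0,"tz":0.15,"turn":0,"jaw":0.9},
  {"tx":0,"ty":0,"tz":0.2,"turn":0,"jaw":0.9},
  {"tx":0,"ty":0,"tz":0.2,"turn":0,"jaw":0.9},
  {"tx":0,"ty":0,"tz":0.2,"turn":0,"jaw":0.9},
])

```text
t: 10.95
tool_pos: [0.6445, 0.0105, 0.2235]
orientation: [-0.704, 0.063, -0.059, 0.705]
contact_force: [1.8, -0.6, -0.0]
opening: 0.0771
```

Request:
drive_tool([
  {"tx":-0.2,"ty":0,"tz":0,"turn":0.047,"jaw":0.6},
  {"tx":-0.2,"ty":-0.04,"tz":0,"turn":0.047,"jaw":0.6},
  {"tx":-0.2,"ty":-0.04,"tz":0,"turn":0.047,"jaw":0.6},
  {"tx":-0.2,"ty":0,"tz":0,"turn":0.047,"jaw":0.6},
  {"tx":0,"ty":0,"tz":0,"turn":0.047,"jaw":0.6},
])

```text
t: 11.45
tool_pos: [0.4901, -0.0067, 0.2352]
orientation: [-0.676, -0.209, 0.194, 0.679]
contact_force: [0.7, 0.1, 0.0]
opening: 0.0512
```

Request:
drive_tool([
  {"tx":0,"ty":0,"tz":0,"turn":0.047,"jaw":0.6},
  {"tx":0,"ty":0,"tz":0,"turn":0.047,"jaw":0.6},
  {"tx":0,"ty":0,"tz":0,"turn":0.047,"jaw":0.6},
  {"tx":0,"ty":0,"tz":0,"turn":0.047,"jaw":0.6},
  {"tx":0,"ty":0,"tz":0,"turn":0.047,"jaw":0.6},
])

```text
t: 11.95
tool_pos: [0.4882, -0.0069, 0.2372]
orientation: [-0.553, -0.444, 0.428, 0.56]
contact_force: [1.0, -0.6, 0.1]
opening: 0.0511
```

```bash
python3 m1.py 5
```

```text
11.95 [ 0.4882 -0.0069  0.2372] jaw deg 76.12099520719876 q [-0.16  0.19 -0.16  1.21  0.02  0.08] F [ 1.  -0.6  0.1] 0.05114893084805134
[274, 222, 30, 32, 741] [ 0.4809 -0.0279  0.1313] ((482.3115539550781, -28.574342727661133), (20.893245697021484, 21.102319717407227), 33.8665657043457)
```

The carrier is still in the scan detent. Next I cage the post again.

Request:
drive_tool([
  {"tx":-0.03,"ty":-0.11,"tz":0,"turn":0.015,"jaw":0.6},
  {"tx":0,"ty":0,"tz":0,"turn":0,"jaw":0.6},
  {"tx":0,"ty":0,"tz":-0.15,"turn":0,"jaw":0.6},
  {"tx":0,"ty":0,"tz":-0.15,"turn":0,"jaw":0.6},
  {"tx":0,"ty":0,"tz":0,"turn":0,"jaw":0.6},
])

```text
t: 12.5
tool_pos: [0.4847, -0.0289, 0.1781]
orientation: [-0.546, -0.457, 0.437, 0.55]
contact_force: [-1.1, -0.2, -0.2]
opening: 0.0512
```

Request:
drive_tool([
  {"tx":-0.01,"ty":0.005,"tz":-0.15,"turn":0,"jaw":0.6},
  {"tx":0,"ty":0,"tz":-0.15,"turn":0,"jaw":0.6},
  {"tx":0,"ty":0,"tz":-0.1,"turn":0,"jaw":0.6},
  {"tx":0,"ty":0,"tz":0,"turn":0,"jaw":0.6},
  {"tx":0,"ty":0,"tz":0,"turn":0,"jaw":0.6},
])

```text
t: 13.0
tool_pos: [0.487, -0.0268, 0.1024]
orientation: [0.549, 0.457, -0.433, -0.549]
contact_force: [-0.2, -0.2, -0.1]
opening: 0.051
```

Request:
drive_tool([
  {"tx":-0.02,"ty":0,"tz":-0.01,"turn":0,"jaw":0.35},
  {"tx":0,"ty":0,"tz":0,"turn":0,"jaw":0.35},
  {"tx":0,"ty":0,"tz":0,"turn":0,"jaw":0.35},
  {"tx":0.005,"ty":0.03,"tz":0,"turn":0,"jaw":0.35},
  {"tx":0.006,"ty":0.03,"tz":0,"turn":0,"jaw":0.35},
])

```text
t: 13.5
tool_pos: [0.4868, -0.0234, 0.1047]
orientation: [0.558, 0.452, -0.436, -0.544]
contact_force: [-0.7, -16.5, -7.8]
opening: 0.03
```

Request:
drive_tool([
  {"tx":0.004,"ty":0.03,"tz":0,"turn":0,"jaw":0.35},
  {"tx":0.006,"ty":0.03,"tz":0,"turn":0,"jaw":0.35},
  {"tx":0.006,"ty":0.03,"tz":0,"turn":0,"jaw":0.35},
  {"tx":0.006,"ty":0.03,"tz":0,"turn":0,"jaw":0.35},
  {"tx":0.006,"ty":0.03,"tz":0,"turn":0,"jaw":0.35},
])

```text
t: 14.0
tool_pos: [0.492, 0.0028, 0.1046]
orientation: [0.562, 0.447, -0.438, -0.542]
contact_force: [-0.3, -4.1, -1.8]
opening: 0.0302
```

Request:
drive_tool([
  {"tx":0.008,"ty":0.04,"tz":0,"turn":0.002,"jaw":0.35},
  {"tx":0.007,"ty":0.04,"tz":0,"turn":0,"jaw":0.35},
  {"tx":0.007,"ty":0.04,"tz":0,"turn":0,"jaw":0.35},
  {"tx":0.007,"ty":0.04,"tz":0,"turn":0,"jaw":0.35},
  {"tx":0.007,"ty":0.04,"tz":0,"turn":0,"jaw":0.35},
])

```text
t: 14.5
tool_pos: [0.4999, 0.0438, 0.1047]
orientation: [0.562, 0.447, -0.441, -0.539]
contact_force: [0.3, -6.5, -1.9]
opening: 0.03
```

Request:
drive_tool([
  {"tx":0.005,"ty":0.03,"tz":0,"turn":0,"jaw":0.35},
  {"tx":0.005,"ty":0.03,"tz":0,"turn":0,"jaw":0.35},
  {"tx":0.005,"ty":0.03,"tz":0,"turn":0,"jaw":0.35},
  {"tx":0.005,"ty":0.03,"tz":0,"turn":0,"jaw":0.35},
  {"tx":0.005,"ty":0.03,"tz":0,"turn":0,"jaw":0.35},
])

```text
t: 15.0
tool_pos: [0.5059, 0.0761, 0.105]
orientation: [0.563, 0.447, -0.441, -0.538]
contact_force: [1.2, -4.0, -1.6]
opening: 0.0299
```

Remaining distance is about 16 mm, so I creep.

Request:
drive_tool([
  {"tx":0.002,"ty":0.014,"tz":0,"turn":0,"jaw":0.35},
  {"tx":0.002,"ty":0.014,"tz":0,"turn":0,"jaw":0.35},
  {"tx":0.002,"ty":0.014,"tz":0,"turn":0,"jaw":0.35},
  {"tx":0.002,"ty":0.014,"tz":0,"turn":0,"jaw":0.35},
  {"tx":0.001,"ty":0.008,"tz":0,"turn":0,"jaw":0.35},
])

```text
t: 15.5
tool_pos: [0.5081, 0.0927, 0.1056]
orientation: [0.561, 0.449, -0.44, -0.538]
contact_force: [0.4, -5.0, -2.2]
opening: 0.03
```

Request:
drive_tool([
  {"tx":0,"ty":0,"tz":0,"turn":0,"jaw":0.35},
  {"tx":0,"ty":0,"tz":0,"turn":0,"jaw":0.35},
  {"tx":0,"ty":0,"tz":0,"turn":0,"jaw":0.35},
  {"tx":0,"ty":0,"tz":0,"turn":0,"jaw":0.35},
  {"tx":0,"ty":0,"tz":0,"turn":0,"jaw":0.35},
])

```text
t: 16.0
tool_pos: [0.5082, 0.0926, 0.1056]
orientation: [0.561, 0.449, -0.44, -0.539]
contact_force: [0.2, -2.1, -0.3]
opening: 0.0299
```

```bash
python3 - <<'E'
from h import *
s=ctrl.state();M=R.from_quat(s['orientation']).as_matrix();print(M.round(3))
for n in ('scene','side'):
    im,P,s=cam(n);x,y,z=P[...,0],P[...,1],P[...,2]
    m=(x>.52)&(x<.59)&(abs(y-.08)<.07)&(z>.085)&(z<.093);q=P[m];print(n,'housing',m.sum(),np.median(q,0),cv2.minAreaRect((q[:,:2]*1000).astype(np.float32)))
E
```

```text
[[ 0.21   0.03  -0.977]
 [ 0.978 -0.017  0.21 ]
 [-0.01  -0.999 -0.033]]
scene housing 137 [0.5555206  0.07937808 0.08976488] ((556.1396484375, 77.02455139160156), (41.17061233520508, 37.7020263671875), 79.07158660888672)
side housing 169 [0.55365412 0.08409423 0.08963524] ((554.0010375976562, 80.7165756225586), (37.483741760253906, 31.6539249420166), 88.07595825195312)
```

Request:
drive_tool([
  {"tx":0,"ty":0,"tz":0,"turn":0,"jaw":0.6},
  {"tx":0,"ty":0,"tz":0,"turn":0,"jaw":0.6},
  {"tx":0,"ty":0,"tz":0.2,"turn":0,"jaw":0.6},
  {"tx":0,"ty":0,"tz":0.2,"turn":0,"jaw":0.6},
  {"tx":0,"ty":0,"tz":0.2,"turn":0,"jaw":0.6},
])

```text
t: 16.6
tool_pos: [0.5012, 0.0941, 0.2223]
orientation: [0.557, 0.446, -0.444, -0.543]
contact_force: [0.6, 0.4, 0.4]
opening: 0.0514
```

Request:
drive_tool([
  {"tx":-0.05,"ty":0.1,"tz":0,"turn":0,"jaw":0.6},
  {"tx":0,"ty":0,"tz":0,"turn":0,"jaw":0.6},
  {"tx":0,"ty":0,"tz":0,"turn":0,"jaw":0.6},
  {"tx":0,"ty":0,"tz":0,"turn":0,"jaw":0.6},
  {"tx":0,"ty":0,"tz":0,"turn":0,"jaw":0.6},
])

```text
t: 17.1
tool_pos: [0.4952, 0.115, 0.2286]
orientation: [0.558, 0.449, -0.44, -0.541]
contact_force: [-0.6, 0.5, -1.1]
opening: 0.0513
```

```bash
sed -i 's/abs(y)<.12/abs(y)<.2/' m1.py; python3 m1.py 6
```

```text
17.1 [0.4952 0.115  0.2286] jaw deg 77.92907786324619 q [ 0.11  0.22 -0.14  1.18 -0.01  0.32] F [-0.6  0.5 -1.1] 0.05134498402488156
[277, 243, 31, 32, 770] [0.5039 0.0902 0.1312] ((505.4692687988281, 89.61251831054688), (21.32379722595215, 20.83281135559082), 83.7222671508789)
```

View pics/w6.png

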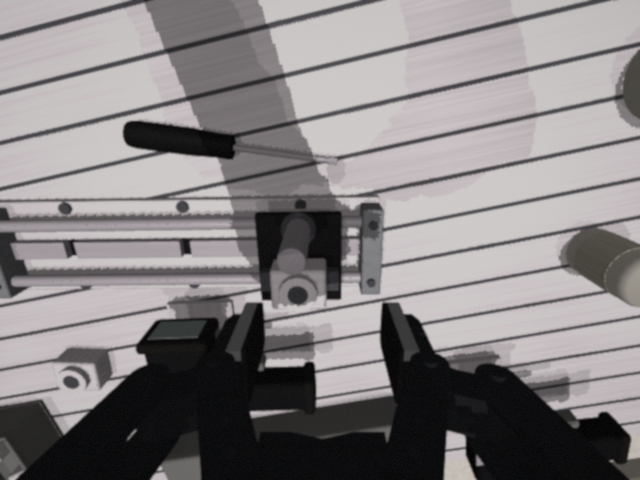

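The carrier is centred on the last dowel at (300,204). Its post is within 1 mm of the outfeed station and 120.4 mm from where it was measured at the scan station. The gripper is clear of everything.

```bash
python3 -c "
from workcell import ctrl
print(ctrl.finish_job())"
```

```text
the job is handed in; nothing more can be done
None
```

I handed the job in at about 17 s of the 64 s allowed. The carrier is in the outfeed detent, and every check I made passed.

- **Scan station:** I pushed the carrier with the fingers loosely around its post. After it clicked in, the post measured within 0.5 mm of the scan station. It was still within 1 mm after the scan.
- **Trigger:** I closed the gripper across the trigger and grip to 48.5 mm, against 48 mm for a full squeeze, and held it for at least 0.5 s. I then opened to 77 mm, clear of the trigger's 55 mm released width. I had no direct reading of the trigger angle, so the squeeze and release are judged from the finger opening only.
- **Outfeed station:** The post measured within 1 mm of the station, 120.4 mm from its scan position. The gripper was raised clear of everything before I handed in.
- **Forces and other objects:** The highest force reading I saw was about 18 N, while pushing the carrier out of the scan detent. In the last wrist picture the screwdriver and spare housing looked undisturbed. I did not re-measure the other loose objects, but nothing I did came near them.

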